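Scrape the nutshells into the tray and hang up the scraper

ROBOT

A 6-joint arm with a two-finger parallel gripper is mounted at the origin on the work surface. World frame = base frame: x ahead of the robot, y to its left, z up, the work surface at z = 0. Lengths are in m, angles in rad, forces in N, time in s.
With the tool pointing down it reaches from about 0.375 to 0.925 m from the base axis. Payload 5.7 kg.
Tool frame: the origin (TCP) lies midway between the tips of the shut fingers; the grasp point (between the pads) lies 19 mm behind it; z points along the fingers, y is the line along which they close (so a half turn about z gives the same grasp; the last joint's range is limited). The gripper opens to 88 mm and grips with 3 to 60 N. Pads are 20 mm wide; open, the fingers measure 115 mm over their backs; the gripper's body (75 mm by 178 mm) begins 61 mm behind the grasp point.
Start: joints at [-1.399, 0.359, 1.51, -0, 1.272, -0.115], TCP at [0.17, -0.575, 0.223] pointing down, gripper open.
Joint ranges: [-2.97, 2.97], [-1.01, 2.36], [0.21, 2.38], [-0.96, 4.11], [0.2, 2.71], [-2.98, 2.98]. Speed limits (rad/s): [2.39, 2.39, 3.14, 3.14, 3.14, 3.14].

INTERFACE

Orientations are given as a unit quaternion [x, y, z, w].
In Python, from bench import move_ptp, servo_line, goto_joints, move_gripper, sleep, inverse_kinematics, capture, PlanningError, close_job, spot_in, silhouettes, current_clock, current_joint_pos, current_qvel, current_joint_torque, current_position, current_orientation, current_force, current_torque, current_finger_gap, current_grip_force gives the robot as it stands. Calls block until the motion is done:
- move_ptp(position, orientation): joint-space move of the TCP to a pose.
- servo_line(position, orientation=None, rate=0.15, contact_N=None): straight line of the TCP; orientation=None keeps the orientation; rate is the mean speed in m/s. With contact_N (N) it stops when the force on the tool has changed by that much, and returns True; else False.
- goto_joints(angles): joint-space move.
- move_gripper(opening): finger opening in m; the grip force is fixed at half the most; returns when the fingers have stopped.
- sleep(seconds).
- inverse_kinematics(position, orientation): joint angles nearest the present ones, or None.
- capture(name): name is "scene" or "top" or "wrist"; returns a dict with "image" (480x640x3 uint8, blue, green, red), "range_z" (480x640 float32, m along the optical axis (not along the pixel's ray), 0 where there is no reading), "intrinsics" (3x3 intrinsics, pixels), "k1" (the pictures are not rectified: a ray, as slopes to the right and down, at radius r is drawn at 1 + k1 r^2 times it, then the intrinsics apply), "R" (3x3) and "t" (3): a world point X has camera coordinates R X + t. Camera axes: x right, y down, z forward; pixel columns grow to the right and rows downward; lengths in m; the calibration is good to about 2 mm. A picture is of the moment at which its call begins.
A pose or a line that the arm cannot do raises PlanningError and nothing moves.
- close_job(): hands the job in; it is judged then, once.
Trained networks look in the newest picture that a camera, given by its name, has taken for a name from the list of things; names that differ only in an ending like _2 or _b are one class to them, and where a whole thing is asked for, a point or a joint stands for the part that bears it (a point fixed in the world has none). Each returns a list of dicts, best first, with "conf" (0 to 1); they miss things now and then, are a little off and sometimes report something else, mostly with a low value. They report only what shows in the picture. A call takes as long as a camera call. They do not tell look-alikes from the thing itself.
- spot_in(camera, query): "xy" ([column, row] in pixels, amid what is visible of it).
- silhouettes(camera, query): "region" (480x640 bool, what is visible of it) and "xy" ([column, row] in pixels, amid what is visible of it).
Readings, each from a call of its own:
- current_clock(): time.
- current_joint_pos(): joint angles.
- current_qvel(): joint speeds.
- current_joint_torque(): joint torques, N m.
- current_position(): TCP position.
- current_orientation(): TCP orientation.
- current_force(): force on the tool from outside, world axes, zero at the start.
- current_torque(): the same for the moment, N m.
- current_finger_gap(): finger opening in m.
- current_grip_force(): force on a finger pad.
Only numpy, scipy, OpenCV 4.12 (cv2) and the standard library are available. Lean on these libraries where they do the work, as an engineer would, in place of code of your own. Each camera call takes 0.05 s, during which the arm holds its last target. There are 200 camera calls.

TASK

With the wooden scraper block, sweep all five walnut shells off the chopping board into the steel tray along its near edge; do not touch the shells with the gripper or arm. Then hang the scraper by its handle on the hook of the steel stand, with the hook through the window under the handle, so that it hangs upright, freely and at rest. Leave the other things on the worktop where they are.

Things in the scene. Friction and masses are not known exactly. Their poses are not given: they have to be found in the camera images.
- board: Fixed wooden chopping board, 200 mm along x, 240 mm along y, flat top 50 mm above the worktop, no rim. Origin on the worktop under the centre of the board alone. A steel catch tray adjoins its whole -x edge (the edge towards the robot) and is part of this unit.
- tray_in (a point): Centre of the tray's inner floor, 150 mm from the board's centre along the board's -x, 4 mm above the worktop; axes as the board's. Tray 100 (x) x 240 (y) mm outside, 30 mm high, 4 mm walls: its rim is 20 mm below the board's top.
- scraper: Loose wooden scraper block standing upright, 0.2-0.37 kg, front and back alike. Origin: centre of underside; y along its length, x across. Head 30 (x) x 120 (y) x 34 mm high; on it two steel posts at y = +-35 mm, 10 mm wide; on them a bar handle 20 (x) x 90 (y) mm, 74 to 114 mm above the underside, gripped from above.
- scraper_window (a point): Centre of the window between the scraper's posts, 54 mm above its underside; axes as the scraper's. The window is 60 mm wide; its floor is 34 mm above the underside, its roof (under the handle) an inverted V, 74 mm at the middle and 62 mm at the posts, so that the scraper centres itself on a hook.
- stand: Fixed dark steel stand; it is on one side of the board and the scraper on the other, either way round. Origin under the centre of its round base (120 mm wide, 14 mm high). From the top of its 14 mm post a level 8 mm rod, axis 170 mm up, runs along the stand's -x (roughly to the robot); 100 mm out it turns up to a tip 188 mm high, 110 mm from the post's axis. Nothing else rises above the rod.
- hook_seat (a point): Point on top of the hook's level rod, 50 mm from the post's axis towards the tip, 174 mm above the worktop; axes as the stand's, the rod runs along x, the tip lies towards -x.
- shell0: Half walnut shell, a loose dome 30 mm across and 14 mm high, 10 g, lying flat side down on the board. Origin at the centre of its flat side.
- shell1: Half walnut shell, a loose dome 30 mm across and 14 mm high, 10 g, lying flat side down on the board. Origin at the centre of its flat side.
- shell2: Half walnut shell, a loose dome 30 mm across and 14 mm high, 10 g, lying flat side down on the board. Origin at the centre of its flat side.
- shell3: Half walnut shell, a loose dome 30 mm across and 14 mm high, 10 g, lying flat side down on the board. Origin at the centre of its flat side.
- shell4: Half walnut shell, a loose dome 30 mm across and 14 mm high, 10 g, lying flat side down on the board. Origin at the centre of its flat side.
- mug: Bystander, loose, to be left alone: white mug with a handle, 80 mm across, 90 mm high; origin at the centre of its underside.
- pepper_mill: Bystander, loose, to be left alone: dark wooden pepper mill, 56 mm across, 150 mm high; origin at the centre of its underside.
- jam_jar: Bystander, loose, to be left alone: amber glass jar with a steel cap, 68 mm across, 100 mm high; origin at the centre of its underside.
- tin: Bystander, loose, to be left alone: food tin, 72 mm across, 90 mm high; origin at the centre of its underside.
- bowl: Bystander, loose, to be left alone: small ceramic bowl, 90 mm across, 45 mm high; origin at the centre of its underside.
- salt: Bystander, loose, to be left alone: white salt shaker, 44 mm across, 72 mm high; origin at the centre of its underside.
- nutcracker: Bystander, loose, to be left alone: steel nutcracker lying flat, about 145 x 55 x 14 mm; origin at the centre of its underside.
There are look-alikes about, which are no part of the job. Leave any turquoise look-alike of the stand alone. Several things have the shape of the scraper; the one meant has the colours described above.

How it is judged:
On the way, in this order (a step that is already met when the one before it is completed fails the run):
1. all five shells lie in the tray (x of shell0 in the frame of tray_in between -0.05 and 0.05 m and y of shell0 in the frame of tray_in between -0.12 and 0.12 m and z of shell0 in the frame of tray_in between -0.005 and 0.032 m and x of shell1 in the frame of tray_in between -0.05 and 0.05 m and y of shell1 in the frame of tray_in between -0.12 and 0.12 m and z of shell1 in the frame of tray_in between -0.005 and 0.032 m and x of shell2 in the frame of tray_in between -0.05 and 0.05 m and y of shell2 in the frame of tray_in between -0.12 and 0.12 m and z of shell2 in the frame of tray_in between -0.005 and 0.032 m and x of shell3 in the frame of tray_in between -0.05 and 0.05 m and y of shell3 in the frame of tray_in between -0.12 and 0.12 m and z of shell3 in the frame of tray_in between -0.005 and 0.032 m and x of shell4 in the frame of tray_in between -0.05 and 0.05 m and y of shell4 in the frame of tray_in between -0.12 and 0.12 m and z of shell4 in the frame of tray_in between -0.005 and 0.032 m), for 0.2 s.
2. the scraper hangs on the hook (x of scraper_window in the frame of hook_seat between -0.042 and 0.042 m and y of scraper_window in the frame of hook_seat between -0.028 and 0.028 m and z of scraper_window in the frame of hook_seat between -0.032 and -0.008 m and contact force between scraper and stand above 1 N and angle between scraper's own z axis and vertical below 0.3 rad and linear speed of scraper below 0.04 m/s), for 0.2 s.
At the end, for the whole second after the job is handed in: All five shells lie inside the tray, below 32 mm over its floor. The scraper hangs at rest: the hook's rod passes through its window (centre within 28 mm sideways of the rod, 42 mm along it from the seat, 8 to 32 mm below its top), over 1 N on the stand, leaning under 0.3 rad (all of step 1 and all of step 2); the robot touches nothing.
It fails at once if the gripper or arm touches a shell (contact force between any of the fingers, the arm and shell0 above 0.5 N or contact force between any of the fingers, the arm and shell1 above 0.5 N or contact force between any of the fingers, the arm and shell2 above 0.5 N or contact force between any of the fingers, the arm and shell3 above 0.5 N or contact force between any of the fingers, the arm and shell4 above 0.5 N).
It fails at once if a bystander is moved by more than 30 mm (distance of any of mug, pepper_mill, jam_jar, tin, bowl, salt, nutcracker from where it was at the start of the episode above 0.03 m).
It also fails if it takes over 64 s, if anything falls off the work surface, if the arm or the gripper's body presses on something with over 40 N, if the wrist force passes 120 N, or if a joint passes its speed limit or range.

## Working session

There is one attempt and no reset: what is moved stays moved. The work goes in short steps, each a Python script; the robot and the scene stay as the last script left them, time stands still between calls to the robot, and variables do not carry over. Pictures are saved under pics/ and viewed, at most 10 in all, crops included, and the job is handed in when it is done.

```bash
mkdir -p pics; ls; cat > h.py <<'E'
import numpy as np, cv2
from bench import *
def cloud(c):
    K=c["intrinsics"];z=c["range_z"];v,u=np.mgrid[0:480,0:640]
    d=np.stack([(u-K[0,2])/K[0,0],(v-K[1,2])/K[1,1]],-1);s=d.copy()
    for _ in range(8): s=d/(1+c["k1"]*(s**2).sum(-1,keepdims=True))
    P=np.concatenate([s,np.ones(s.shape[:2]+(1,))],-1)*z[...,None]
    W=(P-c["t"])@c["R"]; W[z<=0]=np.nan
    return W
E
python3 - <<'E'
from h import *
import pickle
for n in ("scene","top"):
    c=capture(n); cv2.imwrite(f"pics/{n}.png",c["image"]); pickle.dump(c,open(n+".pkl","wb"))
    W=cloud(c)
    for q in ["board","scraper","stand","shell0","mug","pepper_mill","jam_jar","tin","bowl","salt","nutcracker"]:
        for s in silhouettes(n,q)[:6]:
            r=s["region"]; P=W[r]; P=P[~np.isnan(P[:,0])]
            print(n,q,round(s["conf"],2),np.round(s["xy"]),np.round(np.median(P,0),3) if len(P) else None,np.round(c["image"][r].mean(0)), r.sum(), np.round(np.nanpercentile(P,98,axis=0),3) if len(P) else None)
E
```

```text
pics
top board 0.63 [342. 240.] [ 0.535 -0.007  0.049] [102. 131. 153.] 10212 [0.696 0.127 0.056]
top board 0.48 [241. 172.] [0.726 0.25  0.116] [30. 45. 57.] 665 [0.757 0.278 0.152]
top scraper 0.68 [507. 180.] [ 0.684 -0.435  0.039] [ 35.  81. 147.] 1187 [ 0.727 -0.386  0.118]
top scraper 0.66 [477. 246.] [ 0.51  -0.336  0.091] [ 49.  76. 102.] 693 [ 0.526 -0.286  0.118]
top scraper 0.37 [205. 237.] [0.564 0.359 0.014] [63. 65. 63.] 1643 [0.623 0.421 0.177]
top stand 0.81 [204. 235.] [0.564 0.359 0.014] [62. 64. 62.] 1602 [0.623 0.42  0.177]
top stand 0.77 [123. 296.] [0.409 0.57  0.014] [102. 113.  47.] 2008 [0.47  0.633 0.176]
top shell0 0.64 [367. 230.] [ 0.565 -0.066  0.062] [ 47.  74. 103.] 91 [ 0.578 -0.056  0.068]
top shell0 0.58 [340. 209.] [0.624 0.002 0.063] [ 44.  70. 100.] 78 [0.636 0.014 0.069]
top shell0 0.51 [341. 232.] [ 0.556 -0.001  0.063] [ 47.  73. 102.] 96 [0.57  0.011 0.069]
top shell0 0.48 [317. 247.] [0.532 0.055 0.062] [ 46.  73. 102.] 92 [0.545 0.066 0.068]
top shell0 0.24 [342. 240.] [ 0.537 -0.008  0.049] [102. 130. 153.] 10133 [0.695 0.129 0.056]
top mu
[... 210 characters left out ...]
74 0.024 0.099] [ 91. 104. 117.] 698 [0.811 0.054 0.106]
top tin 0.95 [533. 239.] [ 0.53  -0.479  0.088] [117. 126. 128.] 973 [ 0.562 -0.457  0.095]
top tin 0.21 [342. 242.] [ 0.537 -0.007  0.049] [102. 131. 153.] 10351 [0.698 0.131 0.056]
top bowl 0.73 [209. 338.] [0.301 0.35  0.021] [90. 79. 59.] 1020 [0.345 0.383 0.048]
top salt 0.54 [158. 248.] [0.536 0.469 0.055] [110. 122. 124.] 283 [0.558 0.49  0.075]
top nutcracker 0.93 [486. 330.] [ 0.312 -0.366  0.013] [111. 123. 124.] 649 [ 0.368 -0.309  0.019]
top nutcracker 0.69 [533. 238.] [ 0.53  -0.478  0.088] [117. 126. 128.] 984 [ 0.564 -0.457  0.095]
top nutcracker 0.32 [203. 238.] [0.563 0.359 0.014] [63. 65. 63.] 1625 [0.623 0.42  0.177]
```

View pics/top.png

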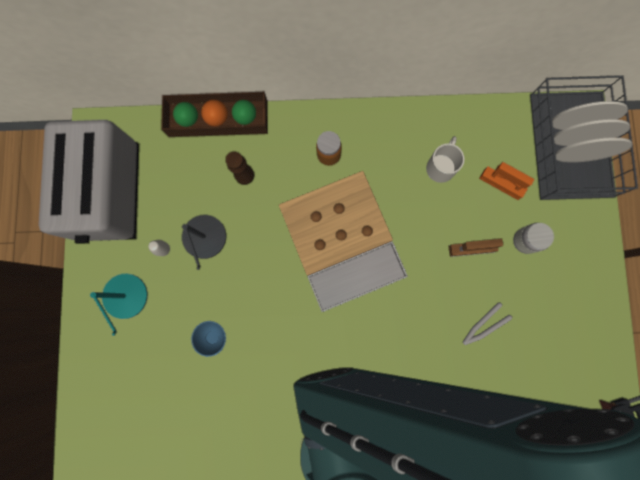

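View pics/scene.png

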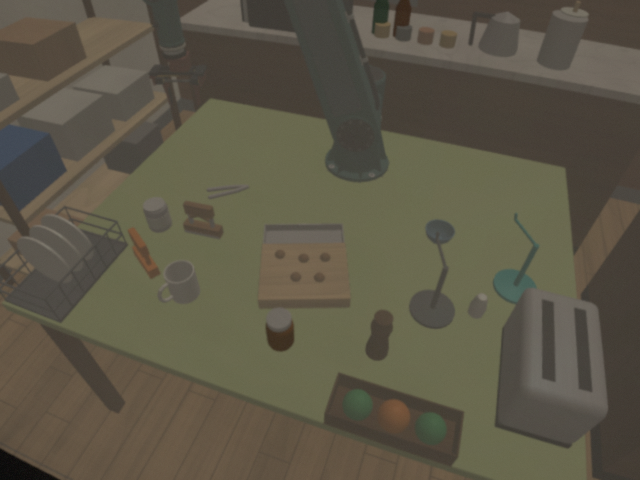

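```bash
python3 - <<'E'
from h import *
import pickle
c=pickle.load(open("top.pkl","rb"));W=cloud(c);im=c["image"]
cv2.imwrite("pics/crop.png",cv2.resize(im[150:270,430:560],None,fx=4.6,fy=4.6,interpolation=cv2.INTER_CUBIC))
def sel(x0,x1,y0,y1,z0,z1):
    m=(W[...,0]>x0)&(W[...,0]<x1)&(W[...,1]>y0)&(W[...,1]<y1)&(W[...,2]>z0)&(W[...,2]<z1);return m
def rect(m,n):
    P=W[m]; r=cv2.minAreaRect(P[:,:2].astype(np.float32)); p,s,vt=np.linalg.svd(P[:,:2]-P[:,:2].mean(0),full_matrices=False)
    print(n,len(P),"rect",r,"mean",P.mean(0).round(4),"dir",np.degrees(np.arctan2(vt[0,1],vt[0,0])).round(1))
rect(sel(.4,.75,-.2,.2,.043,.056),"board")
rect(sel(.3,.75,-.2,.2,.002,.035),"tray")
rect(sel(.45,.58,-.41,-.26,.1,.13),"handle")
rect(sel(.45,.58,-.41,-.26,.02,.05),"head")
rect(sel(.45,.7,.25,.45,.16,.21),"rod")
rect(sel(.45,.7,.25,.45,.179,.21),"tip")
rect(sel(.45,.7,.25,.45,.006,.022),"base")
rect(sel(.45,.7,.25,.45,.03,.16),"post")
m=sel(.4,.75,-.2,.2,.058,.08)
n,l,st,ce=cv2.connectedComponentsWithStats(m.astype(np.uint8))
for i in range(1,n): print("shell",st[i,4],W[l==i].mean(0).round(3))
P=W[sel(.45,.7,.25,.45,.16,.21)];print(P[np.argsort(P[:,0])][::4].round(3))
print(current_orientation())
E
```

```text
board 6444 rect ((0.5915248394012451, 0.013156339526176453), (0.20118960738182068, 0.24007324874401093), 20.700590133666992) mean [0.5901 0.0133 0.0511] dir 111.5
tray 8369 rect ((0.5249954462051392, 3.635883331298828e-06), (0.4498034119606018, 0.3999268710613251), 0.008649680763483047) mean [ 0.4905 -0.0107  0.0058] dir 172.1
handle 333 rect ((0.5158488154411316, -0.3454160690307617), (0.02070542424917221, 0.08990636467933655), 3.90403151512146) mean [ 0.5151 -0.344   0.1138] dir 93.8
head 267 rect ((0.5151163935661316, -0.34540536999702454), (0.029818523675203323, 0.12105590850114822), 3.170146942138672) mean [ 0.5089 -0.3279  0.0341] dir 86.7
rod 184 rect ((0.5207090973854065, 0.3499046266078949), (0.11740604788064957, 0.0134848952293396), 18.81292724609375) mean [0.5248 0.3493 0.1752] dir -160.0
tip 16 rect ((0.47350195050239563, 0.330790638923645), (0.01581307128071785, 0.007054859772324562), 31.940284729003906) mean [0.4719 0.3298 0.1862] dir -157.2
base 1506 rect ((0.5772230625152588, 0.3522057831287384), (0.1967805027961731, 0.2473168522119522), 88.8714370727539) mean [0.5709
[... 904 characters left out ...]
73]
 [0.508 0.341 0.171]
 [0.51  0.342 0.174]
 [0.512 0.342 0.174]
 [0.515 0.343 0.172]
 [0.519 0.349 0.176]
 [0.521 0.343 0.178]
 [0.524 0.351 0.177]
 [0.527 0.349 0.174]
 [0.529 0.349 0.175]
 [0.531 0.349 0.175]
 [0.533 0.356 0.176]
 [0.536 0.352 0.174]
 [0.538 0.354 0.173]
 [0.541 0.355 0.173]
 [0.544 0.36  0.171]
 [0.546 0.362 0.173]
 [0.548 0.354 0.174]
 [0.553 0.359 0.174]
 [0.555 0.361 0.177]
 [0.557 0.358 0.177]
 [0.56  0.366 0.176]
 [0.562 0.365 0.177]
 [0.564 0.361 0.175]
 [0.565 0.372 0.17 ]
 [0.567 0.37  0.176]
 [0.569 0.36  0.163]
 [0.57  0.365 0.172]
 [0.571 0.365 0.177]
 [0.572 0.369 0.175]
 [0.574 0.371 0.175]]
[ 9.89735044e-01  1.42914444e-01 -1.13909273e-05 -5.89043766e-05]
```

View pics/crop.png

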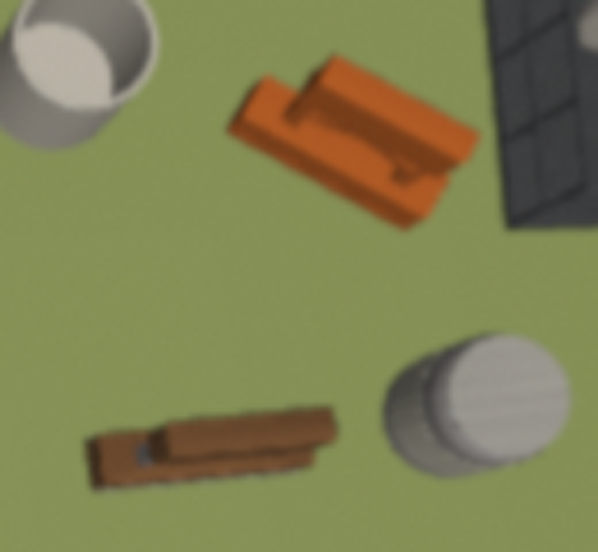

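The orange one at (507,180) and the brown one at (477,246) both have the scraper's shape. The brown one fits: the crop shows a wooden head and handle with a grey steel post. The dark stand at (204,236) is the real one; the turquoise one at (123,296) is the look-alike.

```bash
cat >> h.py <<'E'
B=np.array([.5915,.0132]);BY=20.9
S=np.array([.5155,-.3452]);SY=3.8
H=.083   # TCP height above scraper underside
def q(a):
    f=np.radians(a+90)/2; return [np.cos(f),np.sin(f),0,0]
def on(o,yaw,x,y):
    a=np.radians(yaw); return np.array(o)+[x*np.cos(a)-y*np.sin(a),x*np.sin(a)+y*np.cos(a)]
def P(xy,u): return [float(xy[0]),float(xy[1]),u+H]
E
python3 - <<'E'
from h import *
import pickle
from scipy.optimize import least_squares
W=cloud(pickle.load(open("top.pkl","rb")))
m=(abs(W[...,0]-.565)<.08)&(abs(W[...,1]-.36)<.08)&(W[...,2]>.009)&(W[...,2]<.02)
hull=cv2.convexHull(W[m][:,:2].astype(np.float32))[:,0]
r=least_squares(lambda p:np.hypot(*(hull-p).T)-.06,[.57,.36],loss="soft_l1",f_scale=.002)
print("base",r.x,abs(r.fun).max())
t=current_clock()
move_ptp(P(S,.1),q(SY)); servo_line(P(S,0),rate=.15); move_gripper(0)
print(current_finger_gap(),current_grip_force())
servo_line(P(S,.1),rate=.2); print(current_finger_gap(),current_force(),current_joint_pos(),current_clock()-t,current_clock())
E
```

```text
base [0.56993199 0.36621266] 0.005119318074974857
0.020010735803406482 29.99658912420273
0.019759765717820274 [-0.15470539 -0.23083493 -3.93653325] [-7.01310136e-01  4.24453795e-01  1.51275557e+00  2.38795847e-05
  1.20604164e+00 -7.67650376e-01] 4.0583 5.2583
```

```bash
python3 - <<'E'
from h import *
move_ptp(P(on(B,BY,.08,-.037),.10),q(BY))
print(servo_line(P(on(B,BY,.08,-.037),.0525),rate=.1,contact_N=8), current_position()[2]-H)
print(servo_line(P(on(B,BY,-.105,-.037),.0525),rate=.09), current_force())
servo_line(P(on(B,BY,-.105,-.037),.12),rate=.15)
servo_line(P(on(B,BY,.08,.05),.13),rate=.25)
c=capture("top"); cv2.imwrite("pics/s1.png",cv2.resize(c["image"][150:330,250:440],None,fx=3,fy=3))
c=capture("scene"); cv2.imwrite("pics/s1b.png",cv2.resize(c["image"][190:330,220:390],None,fx=3.5,fy=3.5))
print(current_clock(),current_finger_gap())
E
```

```text
True 0.04983191846411959
False [-0.74121753 -0.32570978 -3.72962503]
11.0667 0.01986910713806571
```

View pics/s1b.png

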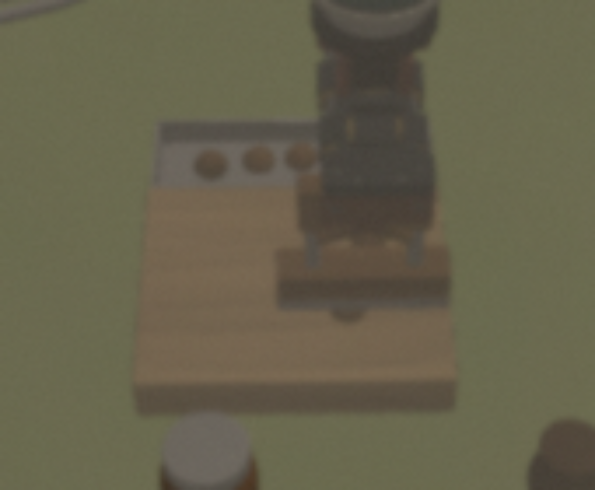

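Three shells are in the tray, at about (210,163), (258,158) and (300,157) in the crop. At least one of the other two is still in place on the board. Second sweep next.

```bash
python3 - <<'E'
from h import *
print(servo_line(P(on(B,BY,.08,.05),.0525),rate=.12,contact_N=8), current_position()[2]-H)
servo_line(P(on(B,BY,-.105,.05),.0525),rate=.09); print(current_force(),current_position()[2]-H)
servo_line(P(on(B,BY,-.105,.05),.13),rate=.2)
st=[.571,.3663];RY=20
servo_line(P(on(st,RY,-.19,0),.2),rate=.25)
move_ptp(P(on(st,RY,-.19,0),.124),q(RY))
c=capture("top"); cv2.imwrite("pics/s2.png",np.hstack([cv2.resize(c["image"][150:330,150:420],None,fx=2.96,fy=2.96)]))
W=cloud(c)
for s in silhouettes("top","shell0"): 
    if s["region"].sum()<400:
        w=np.nanmedian(W[s["region"]],0);a=np.radians(BY);d=w[:2]-B
        print(round(s["conf"],2),s["xy"],(d@[np.cos(a),np.sin(a)]).round(3),(d@[-np.sin(a),np.cos(a)]).round(3),w[2].round(3))
print(current_clock(),current_finger_gap(),current_position())
E
```

```text
False 0.053209348875525905
[ 0.30466693 -0.12188503 -4.23368108] 0.052511566927407285
0.49 [357.4, 282.6] -0.173 0.008 0.015
0.45 [333.2, 286.2] -0.152 0.074 0.03
16.4583 0.019830468821956437 [0.39412417 0.30167312 0.20880727]
```

View pics/s2.png

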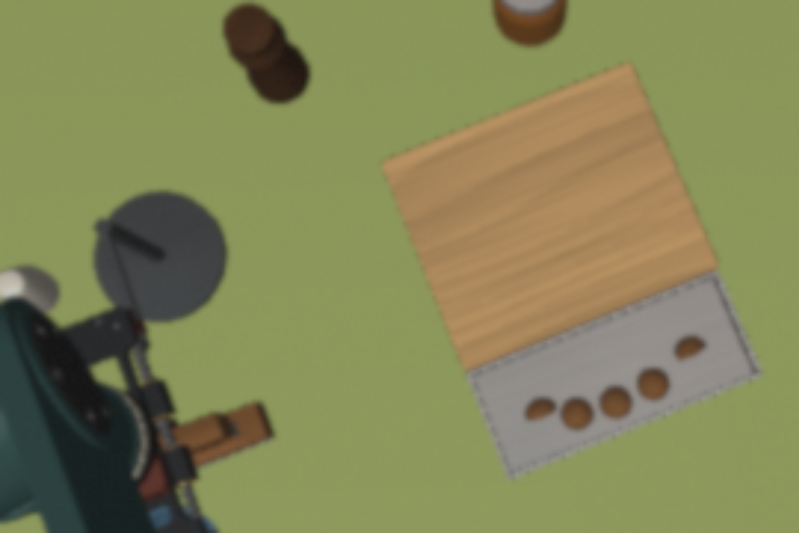

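All five shells are in the tray, from (540,409) to (690,347) in the crop, and the scraper is held in front of the stand. Hanging it now.

```bash
python3 - <<'E'
from h import *
st=[.571,.3663];RY=20
print(servo_line(P(on(st,RY,-.05,0),.124),rate=.1,contact_N=6), current_force(),current_position())
c=capture("scene"); cv2.imwrite("pics/s3.png",cv2.resize(c["image"][190:340,370:530],None,fx=3.75,fy=3.75))
E
```

```text
False [-0.17210021 -0.53298854 -3.72098112] [0.52337244 0.34901605 0.20702858]
```

View pics/s3.png

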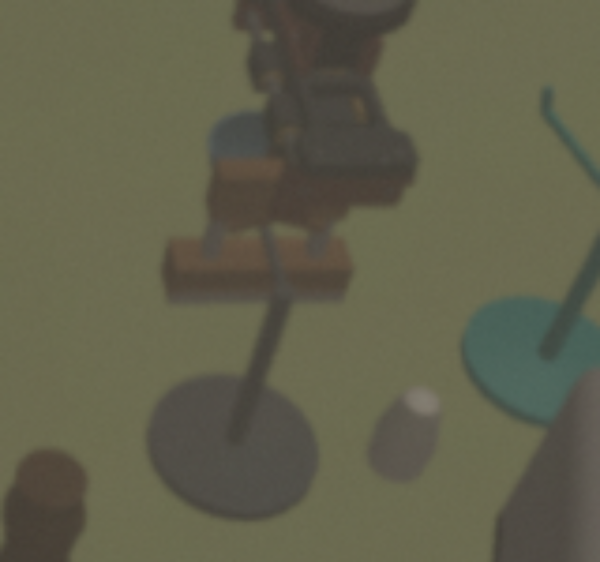

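The rod passes through the window between the posts (crop about (275,260)) and nothing touched on the way in. Lowering until it seats, then releasing.

```bash
python3 - <<'E'
from h import *
st=[.571,.3663];RY=20;xy=on(st,RY,-.05,0)
print(servo_line(P(xy,.093),rate=.04,contact_N=4), current_force(),current_position()[2]-H)
move_gripper(.05); print(current_finger_gap(),current_force())
servo_line(P(xy,.24),rate=.1); sleep(1)
move_ptp(P([.40,.10],.3),q(RY)); sleep(1)
c=capture("scene"); cv2.imwrite("pics/s4.png",cv2.resize(c["image"][190:340,220:530],None,fx=2.5,fy=2.5))
c=capture("top"); W=cloud(c)
m=(abs(W[...,0]-xy[0])<.06)&(abs(W[...,1]-xy[1])<.08)&(W[...,2]>.195)
p=W[m]; print("handle",p.mean(0),cv2.minAreaRect(p[:,:2].astype(np.float32)),"seat",xy,current_clock())
E
```

```text
True [0.60312218 1.12864776 3.17256756] 0.10071997521245009
0.04980744027962891 [-0.23117627 -0.28401632 -0.18075153]
handle [0.5266465  0.34465951 0.21387765] ((0.5280020833015442, 0.346172571182251), (0.02148720622062683, 0.08974234014749527), 20.13309097290039) seat [0.52401537 0.34919899] 24.05
```

View pics/s4.png

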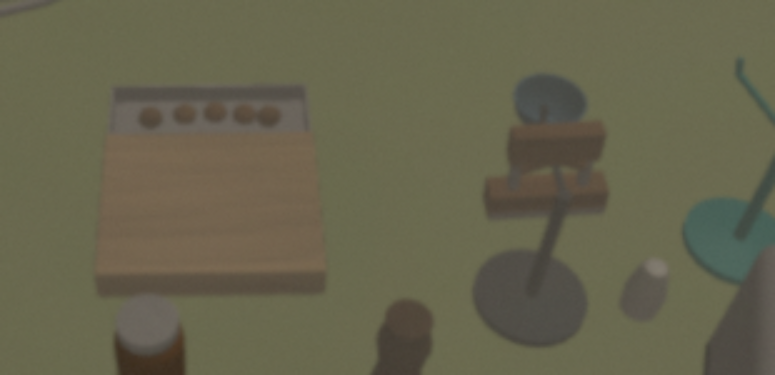

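The scraper hangs upright on the rod at (555,165), with its handle top at 0.214 m as expected and centred. All five shells are in the tray, between (150,117) and (268,115). Handing in.

```bash
python3 -c "
from bench import *
print(close_job())"
```

```text
the job is handed in; nothing more can be done
None
```

I swept all five shells into the tray, hung the scraper upright and at rest on the dark stand's hook, and handed the job in at about 24 s; the hand-in call returned no verdict.

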